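Hold a tee section home in a spring-pusher fixture

TASK

Slide the lock of the spring-pusher fixture fully open to its end stop, lay the piece of steel tee section flat on the fixture bed with its web standing up and crossways, and push it along the bed against the sprung plunger until its flange edge bears on both hard stops. Finish while still holding it pressed there with the gripper, ready for tacking: do not let go, or the spring pushes it back. Leave the other loose pieces (angle, slotted bar, disc) where they lie.

Things in the scene. Friction and masses are not known exactly. Their poses are not given: they have to be found in the camera images.
- fixture: Spring-pusher fixture, fixed. Origin on the table (z = 0) under the middle of the stop faces; x = push direction, y = the way the lock opens, z up. Grey bed plate 90 mm wide, top 12 mm above the table, x -180 to +75 mm. Two side rails 10 mm above the bed, x -95 to -40 mm, 54 mm apart inside, flaring to 77 mm apart at x = -124. Plunger housing behind the stops, 40 mm above the table.
- stop_mid (a point): Point on the bed top (12 mm above the table) at the middle of the two stop faces; axes as the fixture's. The tee is home with its origin 40 mm before this point (x = -40 mm) and y near 0.
- stops: The two steel hard stops on the bed, either side of the plunger: faces at fixture x = 0, from 11 to 35 mm each side of the middle, 18 mm tall above the bed. Origin and axes as the fixture's.
- plunger (a joint): Sprung plunger, a 10 mm round steel pin midway between the stops, axis 7 mm above the bed. Value in m: 0 = fully out (tip 15 mm before the stop faces), 0.015 = tip level with the stop faces (part on the stops). Takes about 3 N to start, 6.8 N at the stops; the tee's friction on the smooth oiled bed (coefficient about 0.25) comes on top.
- plunger_tip (a point): Tip of the plunger, moving with it.
- lock (a joint): Lock slide: 12 mm square steel bar across the bed at fixture x -36 to -24 mm, top 26 mm above the table; it keeps parts from the plunger. Value in m: 0 = shut (starts at 0 to 0.012), 0.06 = fully open on its end stop, moved to the fixture's +y; the channel is clear from 0.05. It stays where it is left; friction about 2 N.
- lock_grip (a point): Middle of the top of the lock's grip, moving with it: upright black post, 20 x 20 mm in plan, 45 mm tall, top 70 mm above the table, at fixture x = -30 mm, y = 85 mm plus the lock value. Nothing of the slide around it is taller than 29 mm above the table.
- tee: Short piece of steel tee section, about 0.5 kg, flange down on the table. Flange 80 (x) by 44 (y) by 14 mm thick; the web stands on its middle, 10 mm thick (x), 44 mm wide (y), top 60 mm above the underside. Origin: centre of the underside; z up, x across the web. Same either way round. In the fixture its x lies along the fixture's x.
- angle: Bystander: steel angle section, 60 x 44 mm foot, with one upright leg at an end, 60 mm tall. Origin: centre of the foot's underside.
- slotbar: Bystander: black slotted bar 100 x 40 x 16 mm, lying flat. Origin: centre of its underside.
- disc: Bystander: dark steel disc 60 mm in diameter, 28 mm tall. Origin: centre of its underside.
There are look-alikes about, which are no part of the job. Leave any green or pink look-alike of the tee alone.

How it is judged:
By the outcome, as a careful person would: the job done as asked, in the order asked, and still so for the second after the job is handed in, while the arm keeps its last pose, push and grip.
It also fails if it takes over 58 s, if anything falls off the work surface, if the arm or the gripper's body presses on something with over 40 N, if the wrist force passes 120 N, or if a joint passes its speed limit or range.

ROBOT

A 6-joint arm with a two-finger parallel gripper is mounted at the origin on the work surface. World frame = base frame: x ahead of the robot, y to its left, z up, the work surface at z = 0. Lengths are in m, angles in rad, forces in N, time in s.
With the tool pointing down it reaches from about 0.375 to 0.9 m from the base axis. Payload 3.1 kg.
Tool frame: the origin (TCP) lies at the very end of the fingers, on their centre line; the grasp point (between the pads) lies 19 mm behind it (manip.grasp_offset is the distance from the TCP to the grasp point, in m); y points along the fingers, z is the direction in which the jaws open and shut, and the axes are right-handed (so a half turn about y gives the same grasp; the last joint's range is limited). The gripper opens to 85 mm and grips with 20 to 120 N. Pads are 22 mm wide; open, the fingers measure 114 mm over their backs; the gripper's body (76 mm by 85 mm) begins 54 mm behind the grasp point. The pads swing forward as they close: fully open they stand 13 mm farther back than shut.
Start: joints at [-1.331, 0.527, 1.433, -0, 1.181, -0.178], TCP at [0.254, -0.571, 0.231] pointing down, gripper open.
Joint ranges: [-3.08, 3.08], [-0.75, 2.2], [0.22, 2.44], [-1.43, 4.57], [0, 2.65], [-2.85, 2.85]. Speed limits (rad/s): [2.79, 2.79, 3.14, 3.14, 3.14, 3.14].

INTERFACE

Orientations are given as a unit quaternion [x, y, z, w].
In Python, from station import manip gives the robot as it stands.
- The arm moves only by the tool apply_moves, never from a script. Its argument "motion" is a list of rows, each a list of 5 numbers: the finger opening in mm, from 0 to 85.4, then the shift along the tool's x, y, z in units of 30 mm (1.0 is 30 mm), then the turn about the tool's y in units of 10 degrees (1.0 is 10 degrees). In form: [[fingers, x, y, z, twist], ...]. A call has 1 to 12 rows; each row is the pose to reach, as a shift and turn from the pose commanded when the call began, along the tool's axes at that moment; what a row does not reach only later rows make up. A row lasts 1/8 s, in which the tool goes at most 62.5 mm and 10.7 degrees, less where a joint would pass 70% of its speed; a pose out of reach is approached as far as the arm can. A call with a gripper value outside its range is refused whole. The fingers move at their own pace and stop on an object; "squeeze" is the grip in N (left out, the last holds). Time passes only in rows, so rows that repeat a pose let the fingers close. It gives the time, the measured TCP pose, the force and the opening at its end, in the units of the state.
- manip.sense(): the state, without advancing time (a new reading comes with each control period).
- manip.snapshot(name): name is "scene" or "top" or "wrist"; returns the picture (480x640x3 uint8, red, green, blue); there is no depth.
- manip.get_calibration(name): a dict with "intrinsics" (3x3 intrinsics, pixels), "dist_coeffs" ([k1, k2, p1, p2, k3] as OpenCV has them; the pictures are not rectified), "extrinsics" (4x4, takes a point from camera to world coordinates). Camera axes: x right, y up, looking along -z (the intrinsics and any distortion apply to the point x, -y, -z); pixel columns grow to the right and rows downward; lengths in m; the calibration is good to about 2 mm. A picture is of the moment at which its call begins: read the wrist's pose just before it. get_calibration takes no time and is no camera call; for the wrist camera it gives the pose at the moment of the call.
- manip.sign_off(): hands the job in, once; it reports no verdict.
The state is a dict: "t": time; "q": joint angles; "qd": joint speeds; "tau": joint torques, N m; "tcp_pos": TCP position; "tool_rot": TCP orientation; "force": force on the tool from outside, world axes, zero at the start; "ft_torque": the same for the moment, N m; "finger_gap": opening from 0.0 (shut) to 1.0 (fully open).
Only numpy, scipy, OpenCV 4.12 (cv2) and the standard library are available. Lean on these libraries where they do the work, as an engineer would, in place of code of your own. Each camera call takes 0.05 s, during which the arm holds its last target.

## Working session

There is one attempt and no reset: what is moved stays moved. The work goes in short steps, Python scripts to look and compute and a tool call to move; the robot and the scene stay as the last step left them, time stands still between calls to the robot, and variables do not carry over. Pictures are saved under pics/ and viewed, and the job is handed in when it is done.

Besides the shell and the picture viewer there is one more tool, called after "Request:" by a JSON object that holds its "api" and its "payload", one argument or row to a line. apply_moves: Moves the arm, as the interface text tells. Its arguments: {"type":"object","properties":{"motion":{"type":"array"},"squeeze":{"type":"number"}},"required":["motion"]}

```bash
ls; mkdir -p pics; python3 - <<'E'
from station import manip
import cv2
s=manip.sense(); print(s)
for n in ("scene","top","wrist"):
    c=manip.get_calibration(n); print(n,c)
    im=manip.snapshot(n); cv2.imwrite(f"pics/{n}0.png",im[:,:,::-1])
E
```

```text
pics
{'t': 0.0, 'q': array([-1.33053804e+00,  5.28461395e-01,  1.43390737e+00,  1.37306030e-05,
        1.18140616e+00, -1.78543880e-01]), 'qd': array([ 0.00068626, -0.0005917 , -0.00086401,  0.00021166, -0.00036943,
        0.00017501]), 'tau': array([-1.01064405e-03, -4.42349946e+01, -1.78025812e+01, -3.33347989e-04,
        8.56132829e-03,  1.08193486e-06]), 'tcp_pos': array([ 0.25399782, -0.5702726 ,  0.23033495]), 'tool_rot': array([-0.14700661,  0.69243174, -0.6908891 ,  0.14696797]), 'force': array([0.17807377, 0.49709665, 0.08573732]), 'ft_torque': array([ 0.04621513, -0.00251138, -0.01980575]), 'finger_gap': 0.9952933795646147}
scene {'intrinsics': array([[568.67005186,   0.        , 321.63353086],
       [  0.        , 568.67005186, 246.79434516],
       [  0.        ,   0.        ,   1.        ]]), 'dist_coeffs': array([-0.16591002,  0.        ,  0.        ,  0.        ,  0.        ]), 'extrinsics': array([[-0.71155445, -0.53130431,  0.45978906,  1.02828291],
       [ 0.70262145, -0.5414491 ,  0.46168819,  0.58007511],
       [ 0.00365545,  0.65157394,  0.75857632,  0.9486
[... 417 characters left out ...]
0.99998643,  0.00482015,  0.00197685,  0.02618467],
       [ 0.00224327,  0.05590975,  0.99843331,  1.14160106],
       [ 0.        ,  0.        ,  0.        ,  1.        ]])}
wrist {'intrinsics': array([[342.05648065,   0.        , 316.68647067],
       [  0.        , 342.05648065, 240.19467777],
       [  0.        ,   0.        ,   1.        ]]), 'dist_coeffs': array([-0.06133542,  0.        ,  0.        ,  0.        ,  0.        ]), 'extrinsics': array([[ 0.40728355,  0.88061736,  0.24214287,  0.31492077],
       [-0.91330015,  0.39320629,  0.10616807, -0.54248274],
       [-0.00171865, -0.26438962,  0.96441442,  0.37381677],
       [ 0.        ,  0.        ,  0.        ,  1.        ]])}
```

View pics/scene0.png

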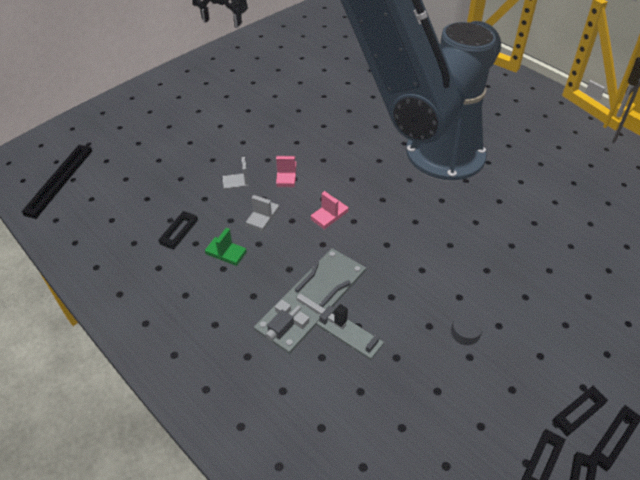

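View pics/top0.png

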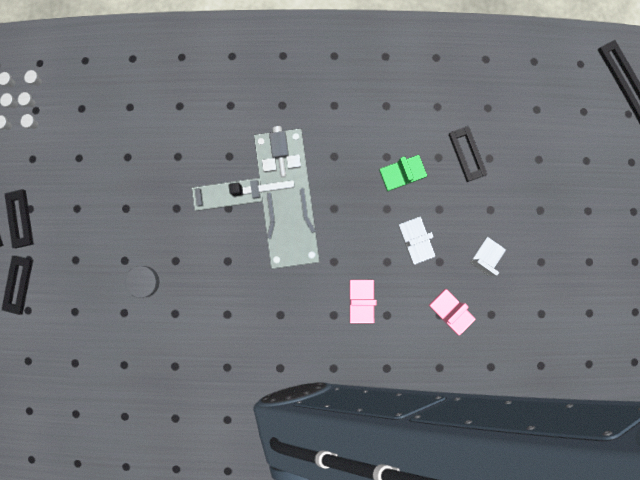

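View pics/wrist0.png

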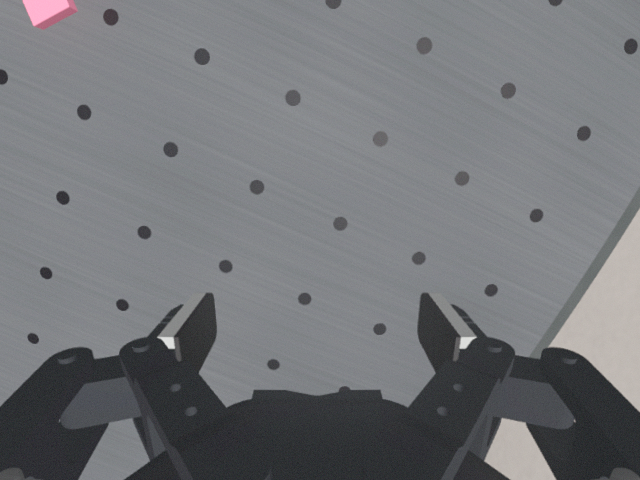

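Candidates for the tee (top view): grey tee (417,241), grey angle (490,255) whose leg is at one end, green look-alike (404,172), and pink look-alikes (362,302) and (453,312). I choose the grey one at (417,241) and check it in a crop.

```bash
cat > h.py <<'E'
import numpy as np, cv2
from station import manip
def ray(cal,uv):
    K=np.array(cal["intrinsics"]);d=np.array(cal["dist_coeffs"]);T=np.array(cal["extrinsics"])
    p=cv2.undistortPoints(np.array(uv,float).reshape(-1,1,2),K,d).reshape(-1,2)
    v=np.c_[p[:,0],-p[:,1],-np.ones(len(p))]@T[:3,:3].T
    return T[:3,3],v
def onplane(cal,uv,z):
    o,v=ray(cal,uv); return (o+v*((z-o[2])/v[:,2])[:,None])
def proj(cal,P):
    K=np.array(cal["intrinsics"]);d=np.array(cal["dist_coeffs"]);T=np.array(cal["extrinsics"])
    c=(np.atleast_2d(P)-T[:3,3])@T[:3,:3]; c=c*[1,-1,-1]
    return cv2.projectPoints(c,np.zeros(3),np.zeros(3),K,d)[0].reshape(-1,2)
def crop(im,x0,y0,x1,y1,s,name):
    c=cv2.resize(im[y0:y1,x0:x1],None,fx=s,fy=s,interpolation=cv2.INTER_CUBIC); cv2.imwrite(name,c)
E
python3 - <<'E'
from h import *
t=cv2.imread("pics/top0.png"); s=cv2.imread("pics/scene0.png")
a=cv2.resize(t[205:285,380:520],None,fx=4,fy=4,interpolation=2)
b=cv2.resize(s[150:240,210:300],None,fx=3,fy=3,interpolation=2)
o=np.zeros((600,560,3),np.uint8);o[:320]=a;o[325:595,:270]=b;cv2.imwrite("pics/c1.png",o)
crop(t,185,120,325,275,3.8,"pics/c2.png")
g=cv2.cvtColor(t,cv2.COLOR_BGR2HSV)
m=((g[:,:,2]>140)&(g[:,:,1]<40)).astype(np.uint8)
sub=np.zeros_like(m); sub[205:285,380:520]=m[205:285,380:520]
for c in cv2.findContours(sub,0,2)[0]:
    if cv2.contourArea(c)>30: print(cv2.contourArea(c),cv2.minAreaRect(c))
E
```

```text
638.0 ((491.7307434082031, 255.65383911132812), (30.231159210205078, 28.012359619140625), 33.690067291259766)
1008.0 ((419.2442932128906, 239.23495483398438), (44.00936508178711, 28.984922409057617), 69.22774505615234)
```

View pics/c1.png

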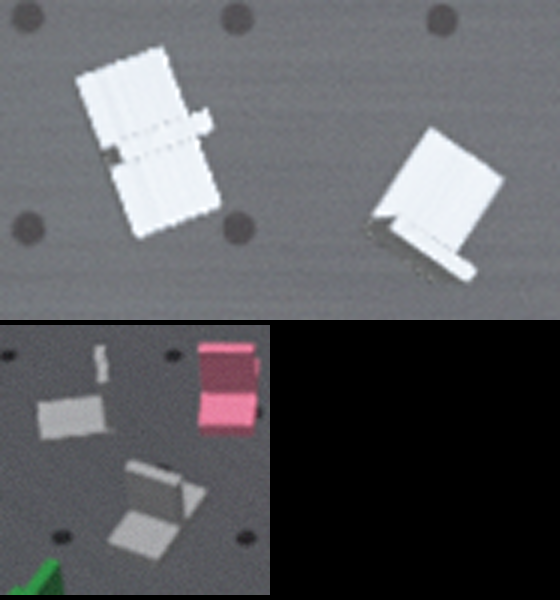

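View pics/c2.png

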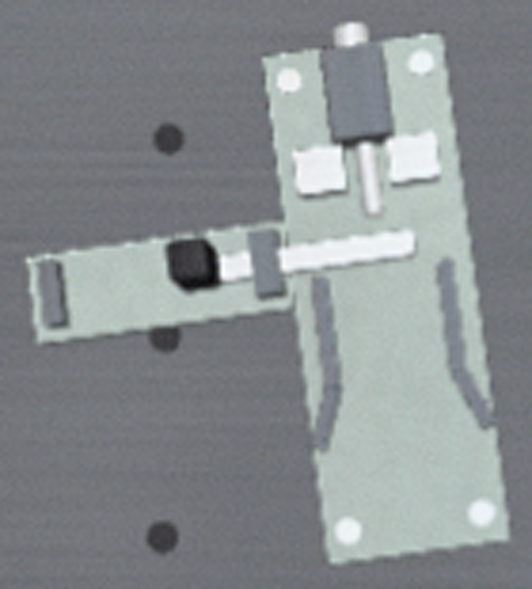

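```bash
cat > m.py <<'E'
from h import *
cal=manip.get_calibration("top")
def px(l,x0,y0,s): return (np.array(l,float)+.5)/s-.5+[x0,y0]
t=onplane(cal,px([(77,80),(162,47),(221,206),(138,238)],380,205,4),.014)
print("tee corners",t.round(4)); c=t.mean(0); print("centre",c.round(4))
d=(t[0]+t[1]-t[2]-t[3])/2; e=(t[1]+t[2]-t[0]-t[3])/2
print("len",np.linalg.norm(d),np.degrees(np.arctan2(d[1],d[0])),np.linalg.norm(e),np.degrees(np.arctan2(e[1],e[0])))
f=onplane(cal,px([(263,57),(440,35),(508,538),(331,563)],185,120,3.8),.012)
d=(f[0]+f[1]-f[2]-f[3])/2; e=(f[0]+f[3]-f[1]-f[2])/2
a=np.arctan2(d[1],d[0]);b=np.arctan2(e[1],e[0])
print("fix",f.round(4),np.linalg.norm(d),np.degrees(a),np.linalg.norm(e),np.degrees(b)-90)
u=d/np.linalg.norm(d); O=f.mean(0)+u*.0525; print("origin",O.round(4)) # centre is at x=-52.5
R=np.array([[u[0],-u[1]],[u[1],u[0]]])
# stops top z .030 front edges ; rails ; lock end/grip
def infix(p,z): 
    q=onplane(cal,px(p,185,120,3.8),z); return ((q-O)[:,:2]@R*1000).round(1)
print("stops front top",infix([(300,194),(346,190),(392,183),(439,177)],.03))
print("plunger tip",infix([(373,213)],.024))
print("lock end z26",infix([(413,232),(413,252)],.026))
print("grip dark",infix([(168,240),(205,238),(168,282),(210,285)],.07))
print("rails",infix([(313,280),(330,280),(439,260),(453,260),(340,385),(462,365)],.022))
E
python3 m.py
```

```text
tee corners [[ 0.5198 -0.1211  0.014 ]
 [ 0.5355 -0.1613  0.014 ]
 [ 0.4612 -0.1888  0.014 ]
 [ 0.4461 -0.1496  0.014 ]]
centre [ 0.4907 -0.1552  0.014 ]
len 0.07910064567153677 20.718209200195613 0.04255058973689712 -68.79726863747305
fix [[0.6897 0.1523 0.012 ]
 [0.7009 0.0641 0.012 ]
 [0.4509 0.0289 0.012 ]
 [0.4383 0.1155 0.012 ]] 0.2532904518222209 8.165426456932005 0.08818277172045864 7.799643911079102
origin [0.6219 0.0976 0.012 ]
stops front top [[  0.2  33.7]
 [ -1.   11.2]
 [ -0.7 -11.4]
 [ -0.9 -34.5]]
plunger tip [[-13.   -0.1]]
lock end z26 [[-25.4 -18.3]
 [-35.1 -17. ]]
grip dark [[-19.9  95.4]
 [-21.5  77.9]
 [-39.6  97.8]
 [-43.9  78.4]]
rails [[-41.4  33.4]
 [-42.6  25.2]
 [-40.2 -28.9]
 [-41.1 -35.7]
 [-94.3  27.1]
 [-92.8 -33.1]]
```

```bash
cat >> h.py <<'E'
from scipy.spatial.transform import Rotation as Ro
O=np.array([.6219,.0976]); YAW=8.0
def F(x,y):
    a=np.radians(YAW);c,s=np.cos(a),np.sin(a); return O+[c*x-s*y,s*x+c*y]
def state():
    s=manip.sense();R=Ro.from_quat(s["tool_rot"]).as_matrix()
    print("t",round(s["t"],2),"p",s["tcp_pos"].round(4),"F",s["force"].round(1),"gap",round(float(s["finger_gap"]),3),"q",s["q"].round(2))
    print("R",R.round(3).tolist(),"jaw yaw",np.degrees(np.arctan2(R[1,2],R[0,2])).round(2))
    return s,R
def togo(x,y,z,yaw):
    s,R=state(); d=R.T@(np.array([x,y,z])-s["tcp_pos"])
    cur=np.degrees(np.arctan2(R[1,2],R[0,2]))
    k=((yaw-cur+90)%180)-90
    # twist about tool y (down) -> world yaw changes by sign of R[2,1]
    print("units",(d/.03).round(3),"twist",round(k*np.sign(R[2,1])/10,3))
E
python3 -c "
from h import *
p=F(-.030,.088);print(p);togo(p[0],p[1],.12,8)"
```

```text
[0.57994473 0.1805684 ]
t 0.15 p [ 0.2541 -0.5704  0.2306] F [-0.7 -0.6  0. ] gap 0.999 q [-1.33  0.53  1.43  0.    1.18 -0.18]
R [[-0.914, -0.0, 0.407], [-0.407, 0.002, -0.914], [-0.0, -1.0, -0.002]] jaw yaw -66.0
units [-20.103   3.722 -18.446] twist -7.4
```

Request:
{"api": "apply_moves", "payload": {
  "motion": [
    [85,-20.1,3.7,-18.45,-7.4],
    [85,-20.1,3.7,-18.45,-7.4],
    [85,-20.1,3.7,-18.45,-7.4],
    [85,-20.1,3.7,-18.45,-7.4],
    [85,-20.1,3.7,-18.45,-7.4],
    [85,-20.1,3.7,-18.45,-7.4],
    [85,-20.1,3.7,-18.45,-7.4],
    [85,-20.1,3.7,-18.45,-7.4],
    [85,-20.1,3.7,-18.45,-7.4],
    [85,-20.1,3.7,-18.45,-7.4],
    [85,-20.1,3.7,-18.45,-7.4],
    [85,-20.1,3.7,-18.45,-7.4]
  ],
  "squeeze": 30
}}

```text
t: 1.65
tcp_pos: [0.5507, 0.1129, 0.1301]
tool_rot: [0.534, -0.464, 0.464, -0.534]
force: [0.7, -1.2, -0.2]
finger_gap: 0.997
```

```bash
python3 -c "
from h import *
p=F(-.030,.088);togo(p[0],p[1],.12,8)"
```

```text
t 1.65 p [0.5507 0.1129 0.1301] F [ 0.7 -1.2 -0.2] gap 0.997 q [ 0.    0.58  1.68 -0.    0.88 -0.14]
R [[0.139, 0.0, 0.99], [-0.99, -0.0, 0.139], [0.0, -1.0, 0.0]] jaw yaw 8.01
units [-2.099  0.337  1.281] twist 0.001
```

Request:
{"api": "apply_moves", "payload": {
  "motion": [
    [85,-2.1,0.34,1.28,0],
    [85,-2.1,0.34,1.28,0],
    [85,-2.1,0.34,1.28,0],
    [85,-2.1,0.34,1.28,0]
  ]
}}

```text
t: 2.15
tcp_pos: [0.5785, 0.177, 0.1203]
tool_rot: [0.534, -0.465, 0.464, -0.533]
force: [0.7, 0.6, 0.2]
finger_gap: 0.997
```

```bash
python3 -c "
from h import *
p=F(-.030,.088);togo(p[0],p[1],.12,8)
im=manip.snapshot('wrist');cv2.imwrite('pics/w1.png',im[:,:,::-1])
im=manip.snapshot('scene');cv2.imwrite('pics/s1.png',im[:,:,::-1])
print(proj(manip.get_calibration('wrist'),[[*F(-.03,.088),.07],[*F(0,.011),.03],[*F(0,-.011),.03]]))"
```

```text
t 2.15 p [0.5785 0.177  0.1203] F [0.7 0.6 0.2] gap 0.997 q [ 0.11  0.64  1.58 -0.    0.92 -0.03]
R [[0.138, -0.001, 0.99], [-0.99, -0.001, 0.138], [0.0, -1.0, -0.001]] jaw yaw 7.92
units [-0.11   0.01   0.064] twist -0.008
[[319.73891529 258.07971893]
 [357.98312995 336.15940991]
 [357.01731034 360.55532985]]
```

View pics/w1.png

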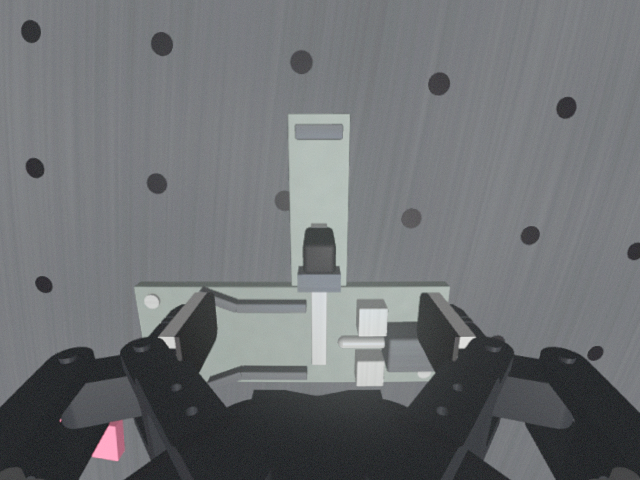

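```bash
python3 -c "
from h import *
im=cv2.imread('pics/w1.png');crop(im,130,220,460,390,2.4,'pics/w1c.png')
cal=manip.get_calibration('wrist');print(cal['extrinsics'].round(3))
"
```

```text
[[ 0.99  -0.133 -0.036  0.569]
 [ 0.138  0.955  0.263  0.244]
 [-0.    -0.266  0.964  0.264]
 [ 0.     0.     0.     1.   ]]
```

View pics/w1c.png

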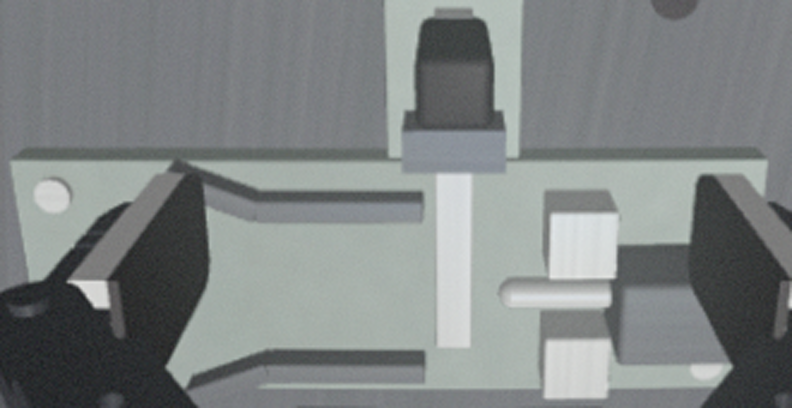

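```bash
python3 -c "
from h import *
cal=manip.get_calibration('wrist')
a=np.radians(YAW);R=np.array([[np.cos(a),-np.sin(a)],[np.sin(a),np.cos(a)]])
def f(l,z):
    q=onplane(cal,(np.array(l,float)+.5)/2.4-.5+[130,220],z)[:,:2]; print(((q-O)@R*1000).round(1).tolist())
f([(12,158),(767,158),(250,388),(540,388)],.012)
f([(551,211),(551,278),(616,212),(616,278),(544,341),(543,398)],.03)
f([(417,62),(490,62),(416,125),(492,125)],.07)
f([(255,222),(423,222),(270,350),(425,350)],.022)
f([(438,347),(470,347),(438,180),(471,180)],.026)
"
```

```text
[[-179.1, 45.3], [74.4, 45.2], [-104.6, -45.1], [1.2, -44.8]]
[[0.2, 35.4], [1.0, 11.5], [20.7, 34.9], [22.0, 11.4], [-0.5, -12.1], [-0.0, -34.8]]
[[-39.6, 95.8], [-21.7, 95.8], [-40.1, 79.3], [-21.0, 79.3]]
[[-95.2, 27.4], [-40.3, 27.5], [-93.6, -21.5], [-40.2, -21.2]]
[[-35.6, -17.2], [-24.8, -17.2], [-35.3, 44.2], [-24.9, 44.2]]
```

Request:
{"api": "apply_moves", "payload": {
  "motion": [
    [85,-0.1,1.4,0.06,0],
    [85,-0.1,2.8,0.06,0],
    [85,-0.1,2.8,0.06,0],
    [30,-0.1,2.8,0.06,0],
    [10,-0.1,2.8,0.06,0],
    [10,-0.1,2.8,0.06,0],
    [10,-0.1,2.8,0.06,0],
    [10,-0.1,2.8,0.06,0]
  ],
  "squeeze": 30
}}

```text
t: 3.25
tcp_pos: [0.5792, 0.1817, 0.0376]
tool_rot: [0.535, -0.464, 0.463, -0.533]
force: [-3.8, -2.4, 7.3]
finger_gap: 0.229
```

```bash
python3 -c "
from h import *
p=F(-.030,.145);togo(p[0],p[1],.036,8)"
```

```text
t 3.25 p [0.5792 0.1817 0.0376] F [-3.8 -2.4  7.3] gap 0.229 q [ 0.12  0.77  1.61 -0.    0.77 -0.02]
R [[0.14, -0.002, 0.99], [-0.99, -0.001, 0.14], [0.0, -1.0, -0.003]] jaw yaw 8.03
units [-1.861  0.053  0.021] twist 0.003
```

Request:
{"api": "apply_moves", "payload": {
  "motion": [
    [10,-0.3,0,0,0],
    [10,-0.6,0,0,0],
    [10,-0.9,0,0,0],
    [10,-1.2,0,0,0],
    [10,-1.5,0,0,0],
    [10,-1.7,0,0,0],
    [10,-1.8,0,0,0],
    [10,-1.85,0,0,0],
    [10,-1.9,0,0,0],
    [10,-1.9,0,0,0]
  ]
}}

```text
t: 4.5
tcp_pos: [0.5712, 0.2379, 0.0376]
tool_rot: [0.535, -0.464, 0.463, -0.533]
force: [-3.9, -2.0, 7.5]
finger_gap: 0.235
```

```bash
python3 -c "
from h import *
p=F(-.030,.145);togo(p[0],p[1],.036,8)"
```

```text
t 4.5 p [0.5712 0.2379 0.0376] F [-3.9 -2.   7.5] gap 0.235 q [ 0.21  0.78  1.58 -0.    0.79  0.07]
R [[0.14, -0.003, 0.99], [-0.99, -0.001, 0.14], [0.001, -1.0, -0.003]] jaw yaw 8.03
units [0.033 0.054 0.022] twist 0.003
```

Request:
{"api": "apply_moves", "payload": {
  "motion": [
    [10,-0.05,0,0,0],
    [10,-0.1,0,0,0],
    [10,-0.1,0,0,0]
  ]
}}

```text
t: 4.88
tcp_pos: [0.5711, 0.2388, 0.0376]
tool_rot: [0.536, -0.463, 0.464, -0.532]
force: [-3.6, -9.5, 7.1]
finger_gap: 0.223
```

Request:
{"api": "apply_moves", "payload": {
  "motion": [
    [10,-0.07,0,0,0],
    [10,-0.07,0,0,0],
    [10,-0.07,0,0,0]
  ]
}}

```text
t: 5.25
tcp_pos: [0.5711, 0.2389, 0.0375]
tool_rot: [0.537, -0.463, 0.464, -0.532]
force: [-3.6, -14.7, 8.1]
finger_gap: 0.224
```

```bash
python3 -c "
from h import *
s,R=state()
a=np.radians(YAW);Rm=np.array([[np.cos(a),-np.sin(a)],[np.sin(a),np.cos(a)]])
print((s['tcp_pos'][:2]-O)@Rm)"
```

```text
t 5.25 p [0.5711 0.2389 0.0375] F [ -3.6 -14.7   8.1] gap 0.224 q [ 0.22  0.78  1.57 -0.01  0.79  0.08]
R [[0.141, -0.003, 0.99], [-0.99, -0.007, 0.141], [0.006, -1.0, -0.004]] jaw yaw 8.12
[-0.03069074  0.14695155]
```

The slide is hard against its end stop: 14.7 N, with no further travel. Next I open the fingers, rise, and check.

Request:
{"api": "apply_moves", "payload": {
  "motion": [
    [60,0,0,0,0],
    [85,0,0,0,0],
    [85,0,0,0,0],
    [85,0,0,0,0],
    [85,0,-1.5,0,0],
    [85,0,-3.0,0,0],
    [85,0,-3.5,0,0],
    [85,0,-3.5,0,0]
  ]
}}

```text
t: 6.25
tcp_pos: [0.5724, 0.2436, 0.1421]
tool_rot: [-0.533, 0.463, -0.464, 0.534]
force: [-0.5, -0.1, -0.3]
finger_gap: 0.996
```

```bash
python3 -c "
from h import *
s,R=state()
im=manip.snapshot('wrist');cv2.imwrite('pics/w2.png',im[:,:,::-1])
print(proj(manip.get_calibration('wrist'),[[*F(-.03,.145),.07],[*F(-.03,.142),.07],[*F(-.03,.04),.026]]))"
```

```text
t 6.25 p [0.5724 0.2436 0.1421] F [-0.5 -0.1 -0.3] gap 0.996 q [0.22 0.63 1.52 0.   0.99 0.08]
R [[0.139, 0.002, 0.99], [-0.99, 0.0, 0.139], [-0.0, -1.0, 0.002]] jaw yaw 8.01
[[316.63867057 262.57851499]
 [316.63534776 266.85547029]
 [316.57512023 359.70209935]]
```

View pics/w2.png

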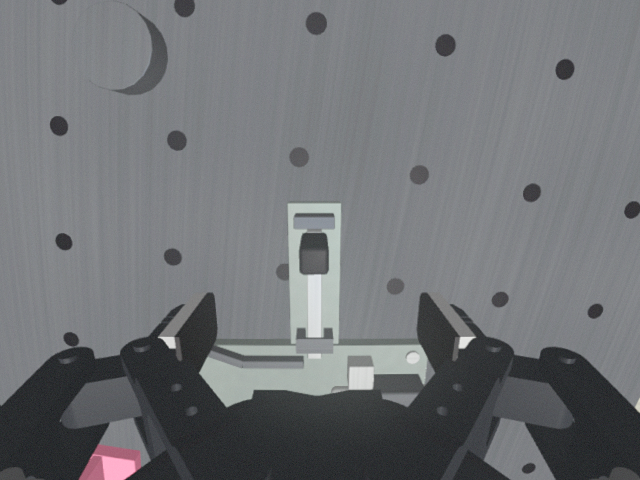

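```bash
python3 -c "
from h import *
togo(.4907,-.1552,.15,20.9)"
```

```text
t 6.3 p [0.5714 0.2433 0.1408] F [-0.7  0.5 -1.6] gap 0.994 q [0.22 0.63 1.52 0.   0.99 0.08]
R [[0.139, -0.001, 0.99], [-0.99, -0.0, 0.139], [0.0, -1.0, -0.001]] jaw yaw 8.0
units [12.779 -0.304 -4.515] twist -1.29
```

Request:
{"api": "apply_moves", "payload": {
  "motion": [
    [85,12.8,-0.3,-4.5,-1.3],
    [85,12.8,-0.3,-4.5,-1.3],
    [85,12.8,-0.3,-4.5,-1.3],
    [85,12.8,-0.3,-4.5,-1.3],
    [85,12.8,-0.3,-4.5,-1.3],
    [85,12.8,-0.3,-4.5,-1.3],
    [85,12.8,-0.3,-4.5,-1.3],
    [85,12.8,-0.3,-4.5,-1.3],
    [85,12.8,-0.3,-4.5,-1.3],
    [85,12.8,-0.3,-4.5,-1.3],
    [85,12.8,-0.3,-4.5,-1.3]
  ]
}}

```text
t: 7.68
tcp_pos: [0.4918, -0.1545, 0.1501]
tool_rot: [-0.583, 0.4, -0.4, 0.583]
force: [0.2, 0.6, 0.7]
finger_gap: 0.998
```

```bash
python3 -c "
from h import *
togo(.4907,-.1552,.15,20.9)
im=manip.snapshot('wrist');cv2.imwrite('pics/w3.png',im[:,:,::-1])
cal=manip.get_calibration('wrist');np.save('w3cal.npy',cal,allow_pickle=True)
a=np.radians(20.9);u=np.array([np.cos(a),np.sin(a)]);v=np.array([-u[1],u[0]]);c=np.array([.4907,-.1552])
print(proj(cal,[[*(c+i*.04*u+j*.022*v),.014] for i in(-1,1) for j in (-1,1)]+[[*(c+i*.005*u+j*.022*v),.06] for i in(-1,1) for j in (-1,1)]).round(1))"
```

```text
t 7.67 p [ 0.4918 -0.1545  0.1501] F [0.2 0.6 0.7] gap 0.998 q [-0.52  0.5   1.78  0.    0.86 -0.89]
R [[0.36, -0.001, 0.933], [-0.933, 0.0, 0.36], [-0.001, -1.0, -0.0]] jaw yaw 21.11
units [ 0.01   0.004 -0.042] twist 0.021
[[268.5 254.8]
 [266.8 204. ]
 [361.6 255.2]
 [363.7 204.4]
 [308.  274.4]
 [307.8 215. ]
 [321.7 274.4]
 [322.2 215. ]]
```

View pics/w3.png

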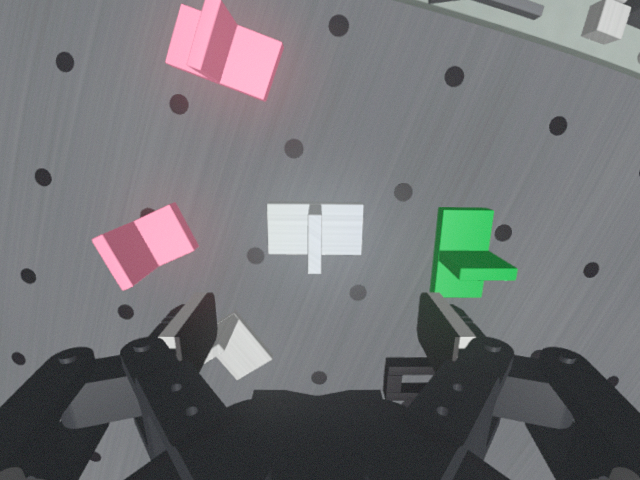

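Request:
{"api": "apply_moves", "payload": {
  "motion": [
    [85,0.01,1.5,-0.04,0],
    [85,0.01,3.0,-0.04,0],
    [85,0.01,4.0,-0.04,0],
    [85,0.01,4.3,-0.04,0],
    [40,0.01,4.3,-0.04,0],
    [0,0.01,4.3,-0.04,0],
    [0,0.01,4.3,-0.04,0],
    [0,0.01,4.3,-0.04,0],
    [0,0.01,4.3,-0.04,0],
    [0,0.01,4.3,-0.04,0],
    [0,0.01,4.3,-0.04,0]
  ],
  "squeeze": 80
}}

```text
t: 9.1
tcp_pos: [0.4911, -0.1568, 0.0222]
tool_rot: [-0.583, 0.4, -0.401, 0.583]
force: [-0.8, -0.3, 7.2]
finger_gap: 0.107
```

```bash
python3 -c "
from h import *
togo(.4907,-.1552,.15,20.9)
im=manip.snapshot('wrist');cv2.imwrite('pics/w4.png',im[:,:,::-1])"
```

```text
t 9.1 p [ 0.4911 -0.1568  0.0222] F [-0.8 -0.3  7.2] gap 0.107 q [-0.53  0.73  1.85 -0.    0.56 -0.89]
R [[0.358, 0.001, 0.934], [-0.934, -0.001, 0.358], [0.001, -1.0, 0.001]] jaw yaw 21.0
units [-0.05  -4.259  0.01 ] twist 0.01
```

View pics/w4.png

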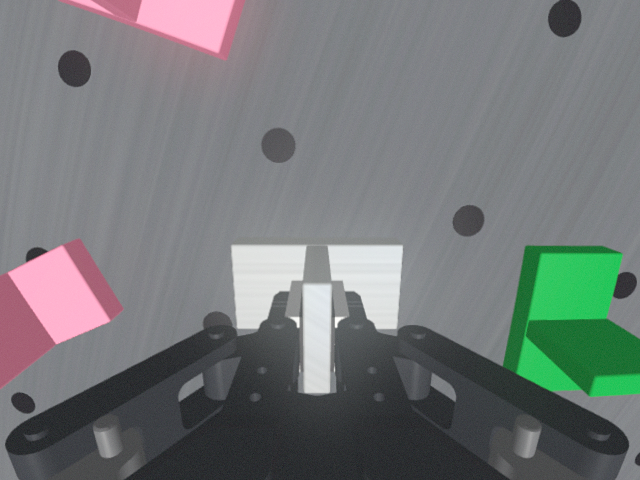

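```bash
python3 -c "
from h import *
s,R=state();cal=manip.get_calibration('wrist')
q=onplane(cal,[(232,245),(402.5,245),(235,328.5),(400,328.5)],.014);print(q.round(4),q.mean(0))
print('tool frame mm',((q-s['tcp_pos'])@R*1000).round(1))
q=onplane(cal,[(303,283),(331,283),(303,394),(331,394)],.06);print('web top tool mm',((q-s['tcp_pos'])@R*1000).round(1))
"
```

```text
t 9.15 p [ 0.4911 -0.1568  0.0222] F [-0.8 -0.5  6.3] gap 0.107 q [-0.53  0.73  1.85 -0.    0.56 -0.89]
R [[0.358, 0.001, 0.934], [-0.934, -0.001, 0.358], [0.001, -1.0, 0.001]] jaw yaw 20.99
[[ 0.4459 -0.1485  0.014 ]
 [ 0.5196 -0.1202  0.014 ]
 [ 0.46   -0.1895  0.014 ]
 [ 0.5369 -0.16    0.014 ]] [ 0.49059705 -0.15454965  0.014     ]
tool frame mm [[-24.    8.2 -39.2]
 [-24.    8.2  39.7]
 [ 19.4   8.2 -40.7]
 [ 19.4   8.3  41.6]]
web top tool mm [[-24.3 -37.8  -4.6]
 [-24.3 -37.8   4.7]
 [ 20.2 -37.8  -5.1]
 [ 20.2 -37.8   5.3]]
```

Request:
{"api": "apply_moves", "payload": {
  "motion": [
    [0,0,-0.5,0,0],
    [0,0,-1.5,0,0],
    [0,0,-2.0,0,0],
    [0,0,-2.0,0,0],
    [0,0,-2.0,0,0]
  ]
}}

```text
t: 9.78
tcp_pos: [0.4901, -0.1561, 0.0808]
tool_rot: [0.583, -0.401, 0.4, -0.583]
force: [-0.3, 1.3, -4.5]
finger_gap: 0.109
```

```bash
python3 -c "
from h import *
p=F(-.115,0);togo(p[0],p[1],.085,8)
im=manip.snapshot('wrist');cv2.imwrite('pics/w5.png',im[:,:,::-1])"
```

```text
t 9.78 p [ 0.4901 -0.1561  0.0808] F [-0.3  1.3 -4.5] gap 0.109 q [-0.53  0.62  1.83 -0.    0.69 -0.89]
R [[0.358, -0.001, 0.934], [-0.934, 0.001, 0.358], [-0.001, -1.0, -0.001]] jaw yaw 20.99
units [-7.184 -0.135  3.397] twist 1.299
```

View pics/w5.png

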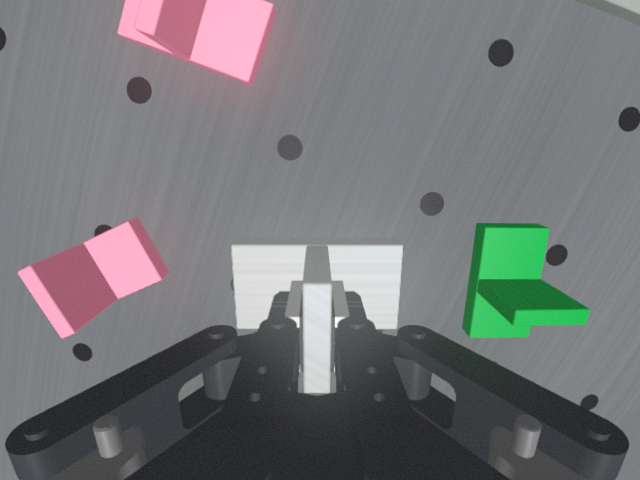

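```bash
python3 -c "
from h import *
p=F(-.13,-.002);togo(p[0],p[1],.12,8)"
```

```text
t 9.82 p [ 0.49   -0.1561  0.0805] F [ 0.3 -0.2 -4.3] gap 0.108 q [-0.53  0.62  1.83 -0.    0.69 -0.89]
R [[0.358, -0.002, 0.934], [-0.934, 0.001, 0.358], [-0.002, -1.0, -0.001]] jaw yaw 20.99
units [-7.231 -1.308  2.896] twist 1.299
```

Request:
{"api": "apply_moves", "payload": {
  "motion": [
    [0,0,-1.3,0,0],
    [0,-1,-1.3,0.4,0.2],
    [0,-2.2,-1.3,0.9,0.4],
    [0,-3.4,-1.3,1.4,0.6],
    [0,-4.6,-1.3,1.9,0.9],
    [0,-5.8,-1.3,2.4,1.1],
    [0,-6.8,-1.3,2.7,1.3],
    [0,-7.23,-1.3,2.9,1.3],
    [0,-7.23,-1.3,2.9,1.3],
    [0,-7.23,-1.3,2.9,1.3],
    [0,-7.23,-1.3,2.9,1.3]
  ]
}}

```text
t: 11.2
tcp_pos: [0.4944, 0.0761, 0.1203]
tool_rot: [0.533, -0.464, 0.464, -0.533]
force: [-0.3, -0.4, -4.9]
finger_gap: 0.106
```

```bash
python3 -c "
from h import *
p=F(-.13,-.002);togo(p[0],p[1],.0345,8)
im=manip.snapshot('wrist');cv2.imwrite('pics/w6.png',im[:,:,::-1])"
```

```text
t 11.2 p [0.4944 0.0761 0.1203] F [-0.3 -0.4 -4.9] gap 0.106 q [-0.07  0.54  1.84 -0.    0.76 -0.21]
R [[0.138, -0.0, 0.99], [-0.99, -0.0, 0.138], [0.0, -1.0, -0.0]] jaw yaw 7.91
units [-0.052  2.858 -0.027] twist -0.009
```

View pics/w6.png

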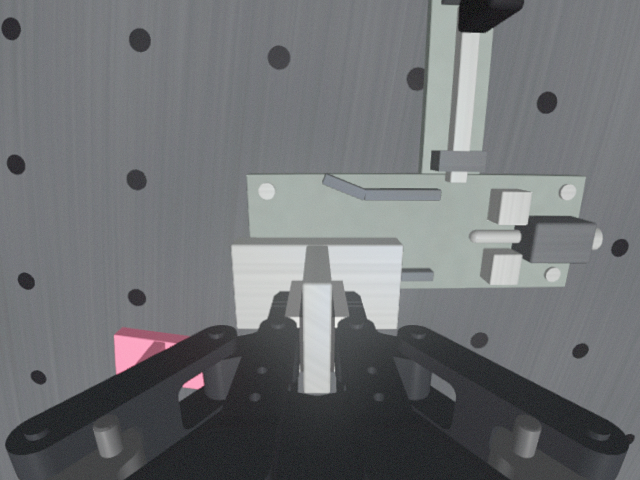

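Request:
{"api": "apply_moves", "payload": {
  "motion": [
    [0,-0.05,1.0,-0.03,0],
    [0,-0.05,2.0,-0.03,0],
    [0,-0.05,2.5,-0.03,0],
    [0,-0.05,2.75,-0.03,0],
    [0,-0.05,2.82,-0.03,0],
    [0,-0.05,2.86,-0.03,0],
    [0,-0.05,2.9,-0.03,0],
    [0,-0.05,2.9,-0.03,0]
  ]
}}

```text
t: 12.25
tcp_pos: [0.4938, 0.0786, 0.0342]
tool_rot: [-0.533, 0.463, -0.464, 0.534]
force: [-0.4, 0.0, 2.1]
finger_gap: 0.108
```

```bash
python3 -c "
from h import *
p=F(-.13,-.002);togo(p[0],p[1],.0345,8)
im=manip.snapshot('wrist');cv2.imwrite('pics/w7.png',im[:,:,::-1])"
```

```text
t 12.25 p [0.4938 0.0786 0.0342] F [-0.4  0.   2.1] gap 0.108 q [-0.07  0.7   1.89 -0.    0.55 -0.21]
R [[0.139, 0.002, 0.99], [-0.99, -0.0, 0.139], [0.0, -1.0, 0.002]] jaw yaw 8.01
units [ 0.032 -0.01  -0.015] twist 0.001
```

View pics/w7.png

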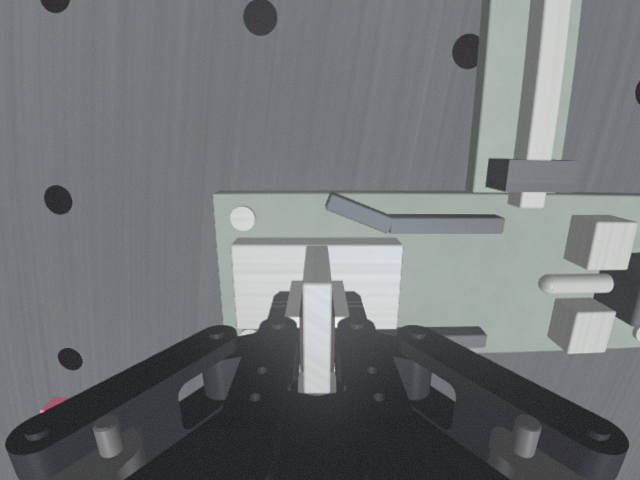

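```bash
cat > fx.py <<'E'
from h import *
def fixpx(l,z):
    cal=manip.get_calibration('wrist')
    a=np.radians(YAW);R=np.array([[np.cos(a),-np.sin(a)],[np.sin(a),np.cos(a)]])
    return ((onplane(cal,l,z)[:,:2]-O)@R*1000).round(1).tolist()
E
python3 -c "
from fx import *
print(fixpx([(233,245),(402.5,245),(235,328.5),(400,328.5)],.026))
print(fixpx([(391,231),(503,231)],.022),fixpx([(423,328),(484,328)],.022))
"
```

```text
[[-168.5, 23.0], [-90.0, 23.0], [-170.5, -20.4], [-88.1, -20.5]]
[[-94.8, 28.7], [-40.7, 28.7]] [[-75.1, -22.6], [-42.9, -23.1]]
```

Request:
{"api": "apply_moves", "payload": {
  "motion": [
    [0,0,0,0.2,0],
    [0,0,0,0.5,0],
    [0,0,0,0.8,0],
    [0,0,0,1.1,0],
    [0,0,0,1.4,0],
    [0,0,0,1.7,0],
    [0,0,0,2.0,0],
    [0,0,0,2.2,0],
    [0,0,0,2.3,0],
    [0,0,0,2.3,0]
  ]
}}

```text
t: 13.55
tcp_pos: [0.5604, 0.0883, 0.0342]
tool_rot: [0.534, -0.464, 0.463, -0.533]
force: [-3.8, -0.0, 6.7]
finger_gap: 0.107
```

```bash
python3 -c "
from fx import *
p=F(-.04,-.002);togo(p[0],p[1],.0345,8)
im=manip.snapshot('wrist');cv2.imwrite('pics/w8.png',im[:,:,::-1])"
```

```text
t 13.55 p [0.5604 0.0883 0.0342] F [-3.8 -0.   6.7] gap 0.107 q [-0.04  0.74  1.71 -0.    0.68 -0.18]
R [[0.139, -0.002, 0.99], [-0.99, -0.0, 0.139], [-0.0, -1.0, -0.002]] jaw yaw 8.02
units [ 0.044 -0.01   0.739] twist 0.002
```

View pics/w8.png

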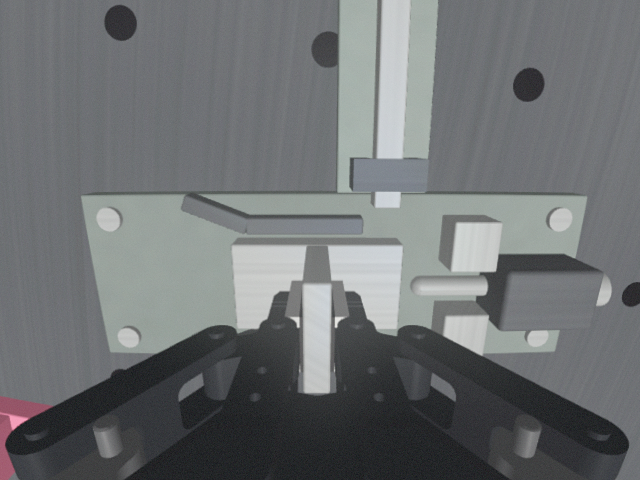

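Request:
{"api": "apply_moves", "payload": {
  "motion": [
    [0,0.02,-0.03,0.1,0],
    [0,0.02,-0.03,0.25,0],
    [0,0.02,-0.03,0.4,0],
    [0,0.02,-0.03,0.5,0],
    [0,0.02,-0.03,0.6,0],
    [0,0.02,-0.03,0.65,0],
    [0,0.02,-0.03,0.65,0]
  ]
}}

```text
t: 14.48
tcp_pos: [0.5761, 0.0898, 0.0346]
tool_rot: [0.537, -0.466, 0.461, -0.531]
force: [-10.6, -3.2, 10.5]
finger_gap: 0.106
```

```bash
python3 -c "
from fx import *
p=F(-.04,-.002);togo(p[0],p[1],.0345,8)"
```

```text
t 14.47 p [0.5761 0.0898 0.0346] F [-10.6  -3.2  10.5] gap 0.106 q [-0.04  0.76  1.67 -0.    0.73 -0.18]
R [[0.14, -0.011, 0.99], [-0.99, -0.001, 0.14], [-0.001, -1.0, -0.011]] jaw yaw 8.04
units [0.022 0.    0.214] twist 0.004
```

Request:
{"api": "apply_moves", "payload": {
  "motion": [
    [0,0,0.05,0.08,0],
    [0,0,0.08,0.16,0],
    [0,0,0.08,0.22,0],
    [0,0,0.08,0.22,0]
  ]
}}

```text
t: 14.98
tcp_pos: [0.5802, 0.0905, 0.0346]
tool_rot: [0.538, -0.467, 0.46, -0.53]
force: [-18.7, -4.9, 29.3]
finger_gap: 0.107
```

```bash
python3 -c "
from fx import *
p=F(-.04,-.002);s=togo(p[0],p[1],.0345,8); print(manip.sense()['ft_torque'])"
```

```text
t 14.97 p [0.5802 0.0905 0.0346] F [-18.7  -4.9  29.3] gap 0.107 q [-0.03  0.76  1.65 -0.    0.74 -0.17]
R [[0.141, -0.015, 0.99], [-0.99, -0.002, 0.141], [-0.001, -1.0, -0.015]] jaw yaw 8.08
units [0.025 0.001 0.078] twist 0.008
[-0.75600584  2.46647096 -0.03112208]
```

Request:
{"api": "apply_moves", "payload": {
  "motion": [
    [0,0,-0.05,0.03,0],
    [0,0,-0.05,0.06,0],
    [0,0,-0.05,0.09,0],
    [0,0,-0.05,0.09,0]
  ]
}}

```text
t: 15.48
tcp_pos: [0.5821, 0.0907, 0.0347]
tool_rot: [0.538, -0.468, 0.459, -0.53]
force: [-17.6, -5.3, 21.5]
finger_gap: 0.108
```

```bash
python3 -c "
from fx import *
p=F(-.04,-.002);s=togo(p[0],p[1],.0345,8); print(manip.sense()['ft_torque'])
im=manip.snapshot('wrist');cv2.imwrite('pics/w9.png',im[:,:,::-1])"
```

```text
t 15.47 p [0.5821 0.0907 0.0347] F [-17.6  -5.3  21.5] gap 0.108 q [-0.03  0.76  1.65 -0.    0.75 -0.17]
R [[0.141, -0.017, 0.99], [-0.99, -0.002, 0.141], [-0.001, -1.0, -0.017]] jaw yaw 8.08
units [0.023 0.007 0.011] twist 0.008
[-0.86212708  2.40350208 -0.01335246]
```

View pics/w9.png

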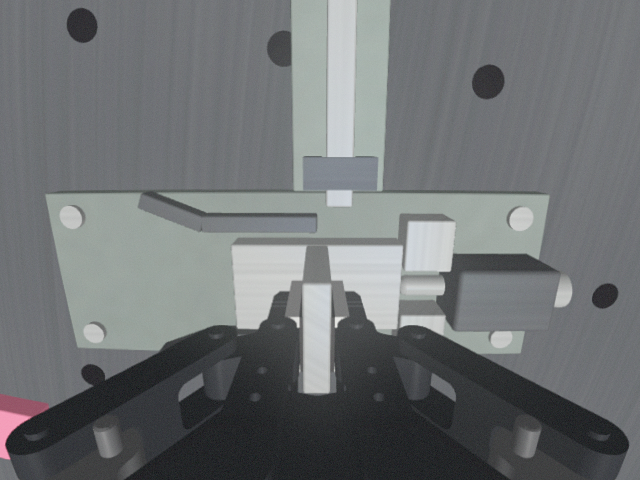

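Request:
{"api": "apply_moves", "payload": {
  "motion": [
    [0,0,-0.08,0.04,0],
    [0,0,-0.08,0.08,0],
    [0,0,-0.08,0.1,0],
    [0,0,-0.08,0.1,0]
  ]
}}

```text
t: 16.02
tcp_pos: [0.5824, 0.0907, 0.0351]
tool_rot: [0.54, -0.469, 0.458, -0.528]
force: [-18.0, -6.5, 14.1]
finger_gap: 0.108
```

```bash
python3 -c "
from fx import *
p=F(-.04,-.002);s=togo(p[0],p[1],.0345,8); print(manip.sense()['ft_torque'])"
```

```text
t 16.02 p [0.5824 0.0907 0.0351] F [-18.   -6.5  14.1] gap 0.108 q [-0.03  0.76  1.64 -0.    0.76 -0.17]
R [[0.141, -0.024, 0.99], [-0.99, -0.002, 0.141], [-0.001, -1.0, -0.024]] jaw yaw 8.11
units [0.023 0.021 0.004] twist 0.011
[-1.12195084  2.75790436 -0.03297809]
```

Request:
{"api": "apply_moves", "payload": {
  "motion": [
    [0,0,0.08,0,0],
    [0,0,0.16,0,0],
    [0,0,0.16,0,0],
    [0,0,0.16,0,0]
  ]
}}

```text
t: 16.52
tcp_pos: [0.5822, 0.0907, 0.0348]
tool_rot: [0.54, -0.469, 0.458, -0.528]
force: [-27.1, -7.7, 41.5]
finger_gap: 0.105
```

```bash
python3 -c "
from fx import *
p=F(-.04,-.002);s=togo(p[0],p[1],.0345,8); print(manip.sense()['ft_torque'],manip.sense()['tau'].round(1))
for n in ('scene','top','wrist'):
  im=manip.snapshot(n);cv2.imwrite(f'pics/{n}9.png',im[:,:,::-1])
t=cv2.imread('pics/top9.png');crop(t,185,120,325,275,3.8,'pics/t9c.png')
t=cv2.imread('pics/scene9.png');crop(t,240,230,400,360,4.5,'pics/s9c.png')
t=cv2.imread('pics/wrist9.png');crop(t,220,200,480,345,3,'pics/w9c.png')
"
```

```text
t 16.52 p [0.5822 0.0907 0.0348] F [-27.1  -7.7  41.5] gap 0.105 q [-0.03  0.77  1.64 -0.    0.76 -0.17]
R [[0.141, -0.023, 0.99], [-0.99, -0.003, 0.141], [-0.001, -1.0, -0.023]] jaw yaw 8.12
units [0.023 0.009 0.01 ] twist 0.012
[-1.20174886  3.47773265 -0.02666391] [  2.1 -27.5 -19.    1.5  -6.8  -0.1]
```

View pics/s9c.png

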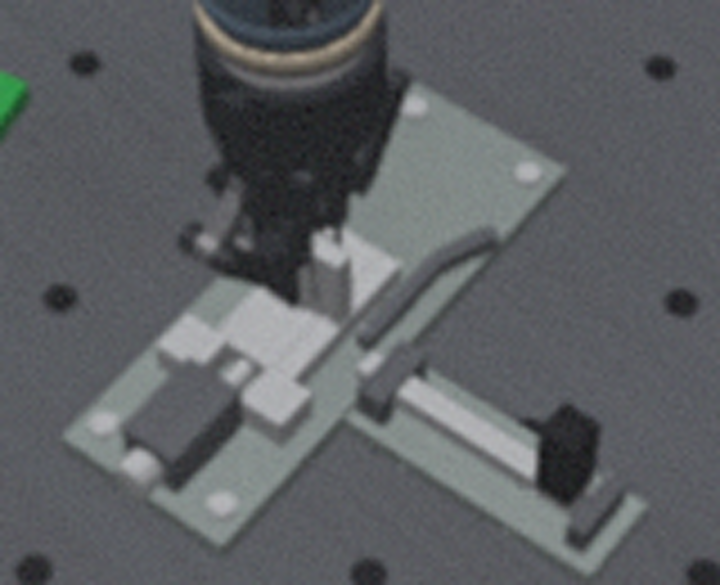

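View pics/w9c.png

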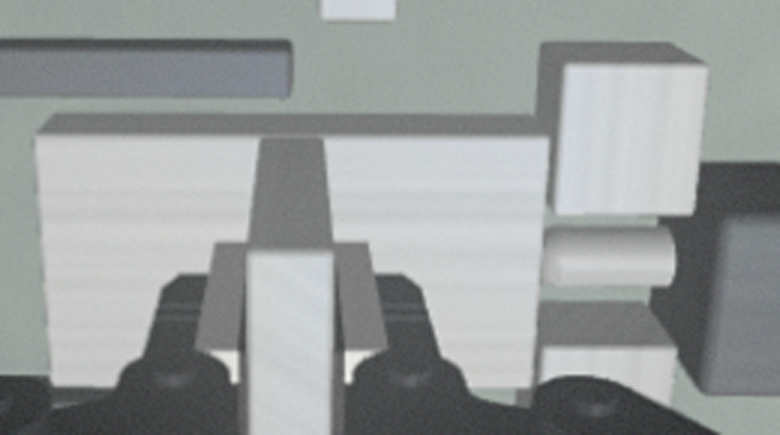

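Request:
{"api": "apply_moves", "payload": {
  "motion": [
    [0,0,-0.04,-0.03,0],
    [0,0,-0.04,-0.06,0],
    [0,0,-0.04,-0.06,0],
    [0,0,-0.04,-0.06,0]
  ]
}}

```text
t: 17.18
tcp_pos: [0.5821, 0.0907, 0.0347]
tool_rot: [0.539, -0.468, 0.459, -0.529]
force: [-21.0, -6.6, 30.8]
finger_gap: 0.107
```

```bash
python3 -c "
from fx import *
p=F(-.04,-.002);s=togo(p[0],p[1],.0345,8); print(manip.sense()['ft_torque'])"
```

```text
t 17.18 p [0.5821 0.0907 0.0347] F [-21.   -6.6  30.8] gap 0.107 q [-0.03  0.76  1.64 -0.    0.75 -0.17]
R [[0.141, -0.019, 0.99], [-0.99, -0.002, 0.141], [-0.001, -1.0, -0.019]] jaw yaw 8.1
units [0.022 0.006 0.011] twist 0.01
[-1.02250305  2.95424743 -0.05154069]
```

```bash
python3 -c "
from fx import *
im=manip.snapshot('wrist');cv2.imwrite('pics/w10.png',im[:,:,::-1])
crop(im[:,:,::-1],380,225,460,335,5,'pics/w10c.png')
"
```

```text
(no output)
```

View pics/w10c.png

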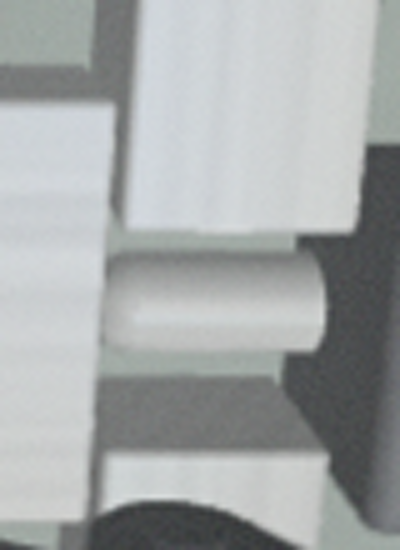

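View pics/t9c.png

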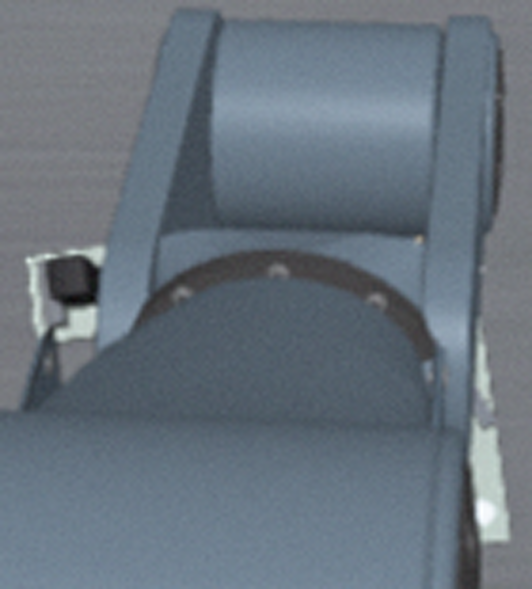

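```bash
python3 -c "
from fx import *
cal=manip.get_calibration('wrist')
for y in(.02,.0135,-.013,-.016): print(y,((proj(cal,[[*F(0,y),.026],[*F(0,y),.03]])-[380,225]+.5)*5).round(1).tolist())
q=lambda x,y:((np.array([x,y])+.5)/5-.5+[380,225])
print(fixpx([q(113,105),q(110,200),q(95,400),q(88,515)],.026),fixpx([q(134,100),q(128,225),q(105,455),q(104,500)],.03))
state()
"
```

```text
0.02 [[124.8, 131.9], [134.8, 144.9]]
0.0135 [[119.8, 198.0], [129.6, 212.5]]
-0.013 [[100.0, 452.6], [108.8, 472.3]]
-0.016 [[97.8, 479.9], [106.4, 500.1]]
[[-1.2, 22.5], [-0.9, 13.2], [-0.8, -7.4], [-0.6, -20.0]] [[-0.3, 24.2], [-0.0, 12.2], [-0.4, -11.2], [-0.2, -16.0]]
t 17.23 p [0.5821 0.0907 0.0347] F [-22.1  -6.5  30.5] gap 0.107 q [-0.03  0.76  1.64 -0.    0.75 -0.17]
R [[0.141, -0.019, 0.99], [-0.99, -0.002, 0.141], [-0.001, -1.0, -0.019]] jaw yaw 8.1
```

Request:
{"api": "apply_moves", "payload": {
  "motion": [
    [0,0,0,0,0.05],
    [0,0,0,0,0.05],
    [0,0,0,0,0.05]
  ]
}}

```text
t: 17.6
tcp_pos: [0.5821, 0.0908, 0.0347]
tool_rot: [0.537, -0.47, 0.461, -0.527]
force: [-21.2, -5.0, 31.2]
finger_gap: 0.103
```

```bash
python3 -c "
from fx import *
p=F(-.04,-.002);s=togo(p[0],p[1],.0345,8); print(manip.sense()['ft_torque'])
im=manip.snapshot('wrist');cv2.imwrite('pics/w11.png',im[:,:,::-1])
crop(im[:,:,::-1],380,225,460,335,5,'pics/w11c.png')"
```

```text
t 17.6 p [0.5821 0.0908 0.0347] F [-21.2  -5.   31.2] gap 0.103 q [-0.03  0.76  1.64 -0.    0.75 -0.16]
R [[0.134, -0.019, 0.991], [-0.991, -0.002, 0.134], [-0.0, -1.0, -0.019]] jaw yaw 7.68
units [0.027 0.006 0.013] twist -0.032
[-0.83732924  2.89483371  0.23693511]
```

View pics/w11c.png

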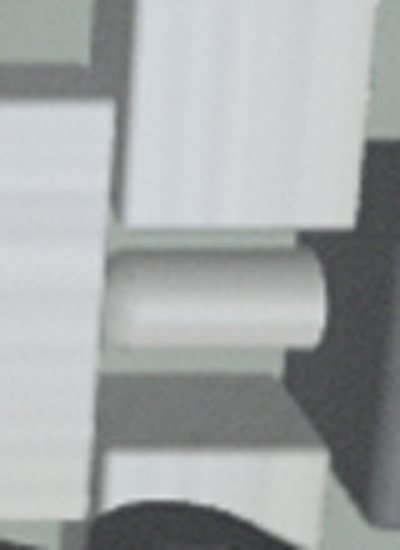

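Request:
{"api": "apply_moves", "payload": {
  "motion": [
    [0,0,0,0.05,0],
    [0,0,0,0.1,0],
    [0,0,0,0.15,0],
    [0,0,0,0.15,0]
  ]
}}

```text
t: 18.15
tcp_pos: [0.5823, 0.0908, 0.035]
tool_rot: [0.54, -0.472, 0.458, -0.525]
force: [-29.8, -8.2, 39.1]
finger_gap: 0.107
```

```bash
python3 -c "
from fx import *
p=F(-.04,-.002);s=togo(p[0],p[1],.0345,8); print(manip.sense()['ft_torque'])
im=manip.snapshot('wrist');cv2.imwrite('pics/w12.png',im[:,:,::-1])
crop(im[:,:,::-1],380,225,460,335,5,'pics/w12c.png')
a=cv2.imread('pics/w11c.png');b=cv2.imread('pics/w12c.png')
for r in (120,150,180,210,400,470,490):
  for im in(a,b): 
    g=np.diff(cv2.GaussianBlur(im,(1,31),0)[r,60:150].astype(float).sum(1)); print(r,'down',60+g.argmin(),'up',60+g.argmax(),end=' | ')
  print()"
```

```text
t 18.15 p [0.5823 0.0908 0.035 ] F [-29.8  -8.2  39.1] gap 0.107 q [-0.03  0.77  1.64 -0.01  0.77 -0.16]
R [[0.134, -0.028, 0.991], [-0.991, -0.003, 0.134], [-0.0, -1.0, -0.029]] jaw yaw 7.73
units [0.026 0.016 0.005] twist -0.027
[-1.2706047   3.8382357   0.22968668]
120 down 113 up 127 | 120 down 113 up 126 | 
150 down 111 up 126 | 150 down 112 up 126 | 
180 down 107 up 126 | 180 down 109 up 122 | 
210 down 107 up 122 | 210 down 108 up 121 | 
400 down 92 up 83 | 400 down 93 up 113 | 
470 down 87 up 106 | 470 down 87 up 101 | 
490 down 87 up 101 | 490 down 87 up 101 |
```

View pics/w12c.png

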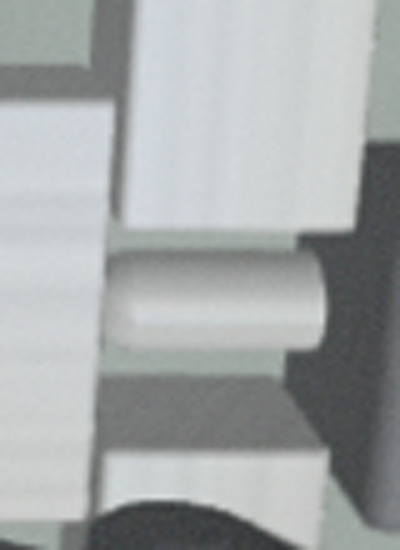

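Request:
{"api": "apply_moves", "payload": {
  "motion": [
    [0,0,0,-0.08,-0.03],
    [0,0,0,-0.16,-0.03],
    [0,0,0,-0.16,-0.03],
    [0,0,0,-0.16,-0.03],
    [0,0,0,-0.16,-0.03]
  ]
}}

```text
t: 18.82
tcp_pos: [0.5821, 0.0908, 0.0347]
tool_rot: [0.538, -0.469, 0.46, -0.528]
force: [-20.7, -5.9, 30.6]
finger_gap: 0.106
```

```bash
python3 -c "
from fx import *
p=F(-.04,-.002);s=togo(p[0],p[1],.0345,8); print(manip.sense()['ft_torque'])
im=manip.snapshot('wrist');cv2.imwrite('pics/w13.png',im[:,:,::-1])
im=manip.snapshot('scene');crop(im[:,:,::-1],240,230,400,360,4.5,'pics/s13c.png')"
```

```text
t 18.82 p [0.5821 0.0908 0.0347] F [-20.7  -5.9  30.6] gap 0.106 q [-0.03  0.76  1.64 -0.    0.75 -0.17]
R [[0.138, -0.019, 0.99], [-0.99, -0.002, 0.138], [-0.0, -1.0, -0.019]] jaw yaw 7.92
units [0.025 0.006 0.012] twist -0.008
[-0.96994977  2.74712659  0.05371457]
```

View pics/s13c.png

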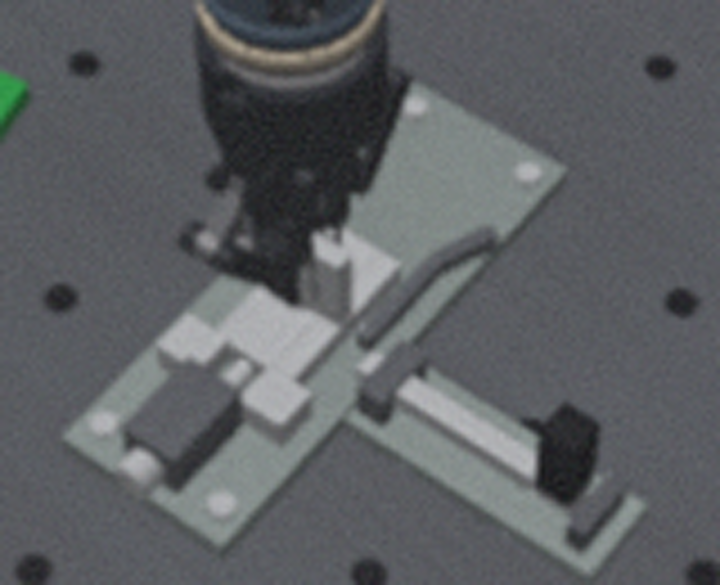

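View pics/w13.png

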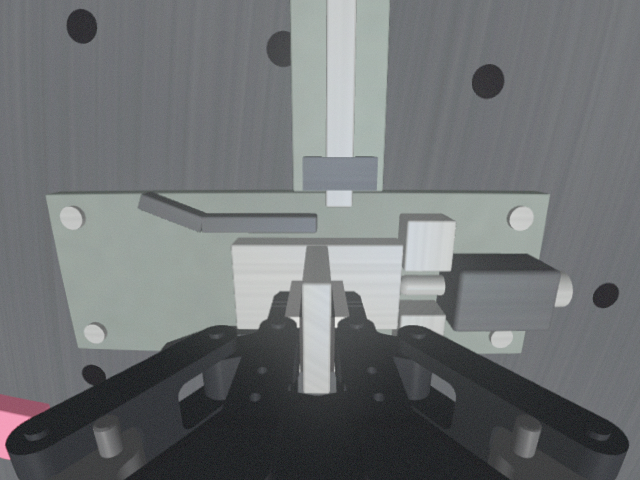

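The flange edge meets both stop blocks (scene crop at about (215,355) and (280,395)), and the lock is still out at its end stop. The pose and forces are steady, so I hand in.

```bash
python3 -c "
from h import *
print(manip.sign_off())"
```

```text
the job is handed in; nothing more can be done
None
```

The lock is fully open and the tee is pressed against both hard stops, still held in the gripper with an 80 N grip. I handed the job in at about 19 s of the 58 s allowed.

**What I did:**
- **Lock:** I gripped the post and slid it to its end stop. The force rose to about 15 N with no further travel, and the wrist picture put the post at about 145 mm, which is a lock value of about 0.06 m.
- **Tee:** I picked the grey tee, lifted it by its web, laid it on the bed with the web crossways, and slid it along against the plunger to the stops.
- **Other pieces:** I did not touch the angle, slotted bar, disc or the coloured look-alikes.

**What the last checks showed:**
- **Bearing on the stops:** the tool is pushing with about 21 N forward and 31 N down. Commanding a further 4.5 mm moved it only 0.2 mm and raised the force, so the tee is on a hard stop. The pictures show it touching both stops and the lock still open.
- **Measured position:** the pictures put the flange edge 0.5–1 mm short of the stop faces, at some points along the edge more than others. This is within the 2 mm camera calibration, and I trusted the force test over it.
- **Tilt:** under the push the tool leans about 1.1°, so the rear of the flange may be up to about 1.5 mm off the bed. Pressing down harder did not remove it. Pushing less reduced it to this.

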